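# Close the vacuum test chamber and hold the sprung suction rod at its mark

### The job

Set the loose lid onto the open test chamber so that it sits seated and level and let go of it (lower it on, do not drop it). Only then draw the pump's sprung telescoping rod out by its blue handle until its yellow pointer stands over the red mark on the scale, and finish still holding it there with the gripper. Leave the red mark where it is set, and leave the gas detector, the brass adapter and the screwdriver alone.

Things in the scene. Friction and masses are not known exactly. Their poses are not given: they have to be found in the camera images.
- lid: Loose round lid: aluminium disc 94 mm across with a black rubber plug below (74 mm across, 6 mm deep) and an upright orange knob on top (22 mm across). Origin: centre of the plug's underside, z up: disc at z 6 to 12 mm, knob 12 to 42 mm. About 0.18 kg. Starts plug down on the bench, left or right of the stand. Seated, the plug is in the chamber, the disc on the rim: origin 6 mm below the rim.
- stand: Test stand fixed to the bench: black plate 280 (its x) x 270 (y) x 15 mm high. Origin: centre of its underside. Its -x side, with the handle, faces the robot. Pump barrel: dark cylinder 34 mm across along x at y -65, from x 0 (mouth) to 125 mm, top 62 mm above the bench; the rod slides out of the mouth towards -x. Green gauge 60 mm across at x 85, y 0, top 71 mm above the bench.
- chamber_rim (a point): Centre of the open mouth of the test chamber, at rim height, 75 mm above the bench: an aluminium cup 90 mm across outside, 82 mm inside, 60 mm high, open at the top, standing at x 20, y 75 mm of the stand. Its axes are the stand's.
- rod_handle (a point): Centre of the top of the pump rod's handle: upright blue plate 14 mm thick along the rod (stand's x), 32 mm wide across it, 26 to 110 mm above the bench. Its top 45 mm stands above all else near it and can be pinched from above, through the thickness or across the width. Rod home: 45 mm free between handle and barrel mouth, bridged by the 10 mm rod 45 mm above the bench.
- rod_pointer (a point): Tip of the yellow pointer, a thin bar that sticks out of the handle's side towards the stand's -y, 42 mm above the bench and moving with the rod. It passes 5 mm or more above the scale and the red mark.
- rod (a joint): How far the rod is drawn out, m: 0 home (held by the spring), stop at 0.070; it moves along the stand's -x. Spring: about 5 N at home, rising by 1.1 N per 10 mm; it springs back home if let go.
- mark (a joint): Setting of the red mark along the scale, m, in the same measure as rod: the pointer stands over the middle of the mark when rod equals mark. It is set somewhere from 0.030 to 0.060 and held by friction.
- mark_top (a point): Middle of the top face of the red mark, a block 10 mm long (along the stand's x) and 24 mm wide on the aluminium scale rail beside the rod, 33 mm above the bench. Its axes are the stand's.
- detector: Bystander: teal gas detector lying flat, 68 x 120 x 34 mm high, on the other side of the stand from the lid. Origin: centre of its underside.
- adapter: Bystander: brass hose adapter standing upright, 32 mm across, 32 mm tall. Origin: centre of its underside.
- screwdriver: Bystander: screwdriver lying on the bench, 170 mm long. Origin: on the bench near its middle, x towards the tip.

How it is judged (in metres and radians):
On the way, in this order (a step that is already met when the one before it is completed fails the run):
1. the lid is seated level on the chamber and let go (horizontal distance between lid and chamber_rim below 0.006 m and z of lid in the frame of chamber_rim between -0.009 and -0.0035 m and angle between lid's own z axis and vertical below 0.06 rad and contact force between the fingers and lid below 0.1 N), for 0.3 s.
2. the rod is held with its pointer over the red mark (x of rod_pointer in the frame of mark_top between -0.005 and 0.005 m and velocity of joint rod between -0.02 and 0.02 m/s and contact force between the fingers and rod above 3 N), for 0.3 s.
At the end, for the whole second after the job is handed in: The lid is seated in the chamber (within 6 mm of its axis, plug 3.5 to 9 mm below the rim, tilt under 0.06 rad) and not touched by the fingers; the rod is at rest with its pointer within 5 mm of the middle of the red mark along the scale, the fingers holding the rod with more than 3 N (all of step 1 and all of step 2); the arm keeps its last pose, push and grip.
It fails at once if the lid is let go more than 15 mm above its seat over the chamber (horizontal distance between lid and chamber_rim below 0.06 m and z of lid in the frame of chamber_rim above 0.009 m and contact force between the fingers and lid below 0.02 N).
It fails at once if the rod is drawn more than 10 mm while the lid is not seated (value of joint rod above 0.01 m and not (horizontal distance between lid and chamber_rim below 0.006 m and z of lid in the frame of chamber_rim between -0.009 and -0.0035 m and angle between lid's own z axis and vertical below 0.06 rad)).
It fails at once if the red mark is shifted by more than 4 mm (distance of mark_top from where it was at the start of the episode above 0.004 m).
It fails at once if a bystander (detector, adapter, screwdriver) is moved more than 30 mm (distance of any of detector, adapter, screwdriver from where it was at the start of the episode above 0.03 m).
It also fails if it takes over 51 s, if anything falls off the work surface, if the arm or the gripper's body presses on something with over 40 N, if the wrist force passes 120 N, or if a joint passes its speed limit or range.

### The arm

A 6-joint arm with a two-finger parallel gripper is mounted at the origin on the work surface. World frame = base frame: x ahead of the robot, y to its left, z up, the work surface at z = 0. Lengths are in m, angles in degrees, forces in N, time in s.
With the tool pointing down it reaches from about 0.3 to 0.75 m from the base axis. Payload 8.5 kg.
Tool frame: the origin (TCP) lies at the very end of the fingers, on their centre line; the grasp point (between the pads) lies 19 mm behind it (env.grasp_offset is the distance from the TCP to the grasp point, in m); y points along the fingers, z is the direction in which the jaws open and shut, and the axes are right-handed (so a half turn about y gives the same grasp; the last joint's range is limited). The gripper opens to 85 mm and grips with 20 to 120 N. Pads are 22 mm wide; open, the fingers measure 114 mm over their backs; the gripper's body (76 mm by 85 mm) begins 54 mm behind the grasp point. The pads swing forward as they close: fully open they stand 13 mm farther back than shut.
Start: joints at [61.289, 21.807, 74.336, -0, 83.858, -12.336], TCP at [0.155, 0.528, 0.231] pointing down, gripper open.
Joint ranges: [-178.18, 178.18], [-50.72, 133.34], [12.68, 142.11], [-81.47, 261.47], [9.98, 163.14], [-165.26, 165.26]. Speed limits (degrees/s): [136.94, 136.94, 180, 180, 180, 180].

### API

Orientations are given as a 3x3 rotation matrix whose columns are the frame's x, y, z axes.
In Python, from rig import env gives the robot as it stands. The module is installed in compiled form; this text tells all that it offers.
- The arm moves only by the shell command python3 -m pendant 'ROWS' [FORCE]. ROWS is JSON, a list of rows, each a list of 3 entries, a list of its own where there are three numbers: the shift along the world's x, y, z as a fraction of full scale, then the turn about the world's z as a fraction of full scale, then the opening, from 0 (shut) to 1 (fully open). A call has 1 to 12 rows; each row shifts and turns the commanded pose from where the row before left it; what a row does not reach is not made up. Full scale, the value 1, is 30 mm for a shift and 5 degrees for a turn. A row lasts 1/12 s, in which the tool goes at most 41.7 mm and 7.16 degrees, less where a joint would pass 70% of its speed; a pose out of reach is approached as far as the arm can. A call with a number of a shift or a turn outside -1 to 1 is refused whole. A call with a gripper value outside its range is refused whole. The fingers move at their own pace and stop on an object; FORCE is the grip in N (left out, the last holds). Time passes only in rows, so rows that do not move let the fingers close. It gives the time, the measured TCP pose, the force and the opening at its end, in the units of the state.
- env.observe(): the state, without advancing time (a new reading comes with each control period).
- env.get_image(name): name is "scene" or "top" or "wrist"; returns (picture, depth): 420x560x3 uint8, red, green, blue; 420x560 float32, m along the optical axis (not along the pixel's ray), 0 where there is no reading.
- env.camera_model(name): a dict with "camera_matrix" (3x3 intrinsics, pixels), "R" (3x3) and "t" (3): a world point X has camera coordinates R X + t; the wrist camera has in their place "tool_from_camera" (4x4, takes a point from camera to tool coordinates, whose origin is the TCP and whose axes are the tool frame's). Camera axes: x right, y down, z forward; pixel columns grow to the right and rows downward; lengths in m; the calibration is good to about 2 mm. The wrist camera is an equidistant fisheye: a pixel r from the principal point sees the ray r / f radians off the axis. A picture is of the moment at which its call begins: read the wrist's pose just before it. camera_model takes no time and is no camera call.
- env.close_job(): hands the job in, once; it reports no verdict.
The state is a dict: "time_s": time; "q": joint angles; "qvel": joint speeds; "joint_efforts": joint torques, N m; "position": TCP position; "tool_rot": TCP orientation; "ft_force": force on the tool from outside, world axes, zero at the start; "wrist_torque": the same for the moment, N m; "grip_width": finger opening in m.
Only numpy, scipy, OpenCV 4.12 (cv2) and the standard library are available. Lean on these libraries where they do the work, as an engineer would, in place of code of your own. Each camera call takes 0.05 s, during which the arm holds its last target.

## Working session

There is one attempt and no reset: what is moved stays moved. The work goes in short steps, Python scripts to look and compute and a shell command to move; the robot and the scene stay as the last step left them, time stands still between calls to the robot, and variables do not carry over. Pictures are saved under pics/ and viewed, and the job is handed in when it is done.

```bash
mkdir -p pics; python3 - <<'E'
from rig import env
import cv2,numpy as np
s=env.observe();print(s)
for n in("scene","top"):
    p,d=env.get_image(n);cv2.imwrite(f"pics/{n}0.png",p[:,:,::-1]);np.save(f"pics/{n}0.npy",d);print(n,env.camera_model(n))
E
```

```text
{'time_s': 0.0, 'q': array([ 6.12884458e+01,  2.18411378e+01,  7.43875098e+01,  6.30472521e-05,
        8.38578671e+01, -1.23351360e+01]), 'qvel': array([-0.12259575,  0.06554517,  0.003274  ,  0.01564908, -0.00321346,
       -0.05291402]), 'joint_efforts': array([-4.07350910e-05, -4.48459232e+01, -2.31280392e+01, -2.46772970e-04,
        4.68905579e-03, -7.02468228e-06]), 'position': array([0.1549142 , 0.52740941, 0.23069418]), 'tool_rot': array([[ 9.59429948e-01, -7.26347187e-04,  2.81946177e-01],
       [-2.81946927e-01, -1.32378796e-03,  9.59429090e-01],
       [-3.23641665e-04, -9.99998860e-01, -1.47487317e-03]]), 'ft_force': array([ 0.26029709, -0.51405141,  0.3933303 ]), 'wrist_torque': array([ 0.04415647, -0.05120664, -0.05151326]), 'grip_width': 0.08528912132911833}
scene {'camera_matrix': array([[450.42188624,   0.        , 293.86885318],
       [  0.        , 450.42188624, 207.98487827],
       [  0.        ,   0.        ,   1.        ]]), 'R': array([[-0.04698521,  0.99888939, -0.00351767],
       [ 0.60899399,  0.02585378, -0.79275337],
       [-0.79178198, -0.03938992, -0.60953238]]), 't': array([ 0.00253044, -0.25805752,  1.57560577])}
top {'camera_matrix': array([[519.72372303,   0.        , 283.29101316],
       [  0.        , 519.72372303, 208.84037899],
       [  0.        ,   0.        ,   1.        ]]), 'R': array([[ 0.02106682, -0.99966501, -0.01503518],
       [-0.98209968, -0.01787644, -0.18751173],
       [ 0.18718014,  0.01871632, -0.98214729]]), 't': array([1.03055900e-03, 5.67104130e-01, 1.20222035e+00])}
```

View pics/scene0.png

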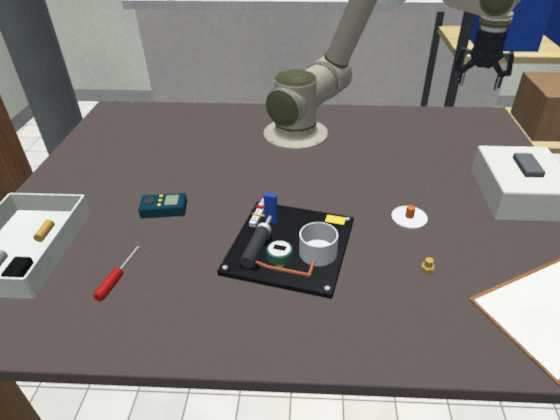

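View pics/top0.png

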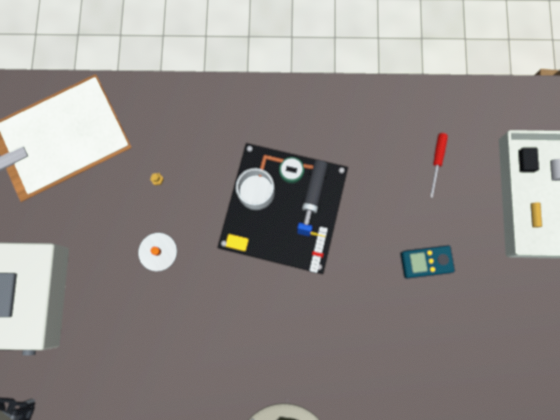

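The top view shows the lid at about (157,252), the chamber at (255,190), the blue handle at (304,229) and the red mark at about (317,254). The adapter is at (157,179), the detector at (428,262) and the screwdriver at (438,165).

```bash
cat > h.py <<'E'
import numpy as np,cv2
from rig import env
def ray(n,u,v):
    m=env.camera_model(n);K=m["camera_matrix"];d=np.linalg.inv(K)@np.array([u,v,1.]);R=m["R"];return -R.T@m["t"],R.T@d
def plane(n,u,v,z):
    c,d=ray(n,u,v);return c+d*(z-c[2])/d[2]
def cloud(n,D):
    m=env.camera_model(n);K=m["camera_matrix"];v,u=np.mgrid[:420,:560]
    P=np.stack([(u-K[0,2])/K[0,0]*D,(v-K[1,2])/K[1,1]*D,D],-1);return (P-m["t"])@m["R"]
def proj(n,X):
    m=env.camera_model(n);x=m["R"]@np.array(X)+m["t"];x=m["camera_matrix"]@x;return x[:2]/x[2]
E
python3 - <<'E'
from h import *
im=cv2.imread("pics/top0.png");
c=im[130:290,205:365];cv2.imwrite("pics/topc.png",cv2.resize(c,(640,640),interpolation=cv2.INTER_CUBIC))
c=im[190:310,110:230];cv2.imwrite("pics/lidc.png",cv2.resize(c,(480,480),interpolation=cv2.INTER_CUBIC))
s=cv2.imread("pics/scene0.png")[185:300,215:365];cv2.imwrite("pics/scc.png",cv2.resize(s,(780,598),interpolation=cv2.INTER_CUBIC))
D=np.load("pics/top0.npy");P=cloud("top",D)
for u,v in[(157,235),(155,252),(255,190),(304,229),(280,260),(200,300)]:print(u,v,P[v,u])
E
```

```text
157 235 [0.50299859 0.32502796 0.01261362]
155 252 [0.45773521 0.31946646 0.04156209]
255 190 [0.62055819 0.08475942 0.01787682]
304 229 [ 0.50974619 -0.0372049   0.11270988]
280 260 [0.44708712 0.01834788 0.01187358]
200 300 [ 0.34658438  0.21229423 -0.00109974]
```

View pics/topc.png

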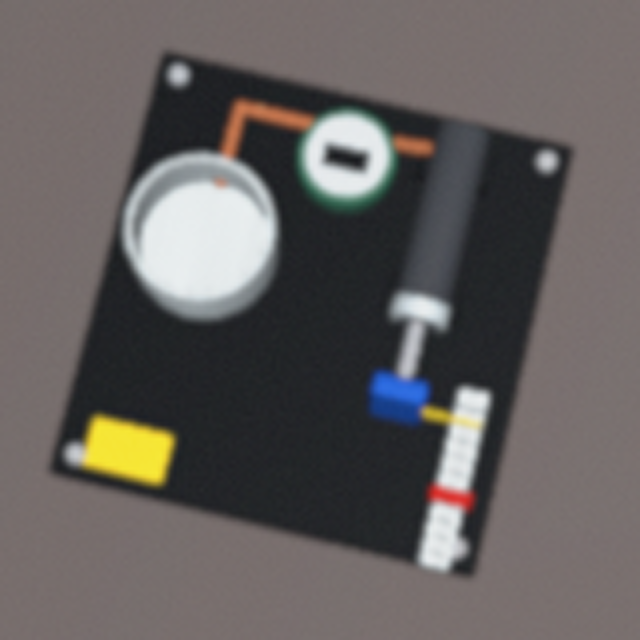

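View pics/lidc.png

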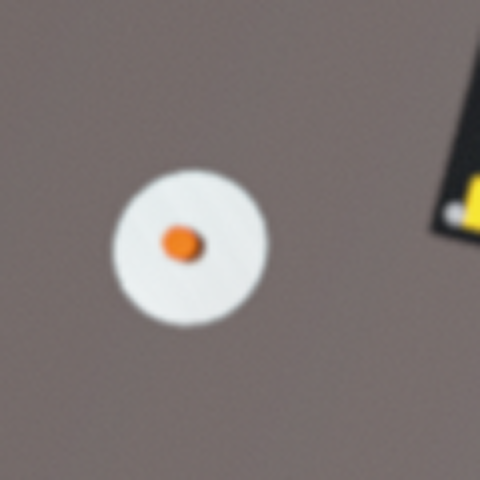

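View pics/scc.png

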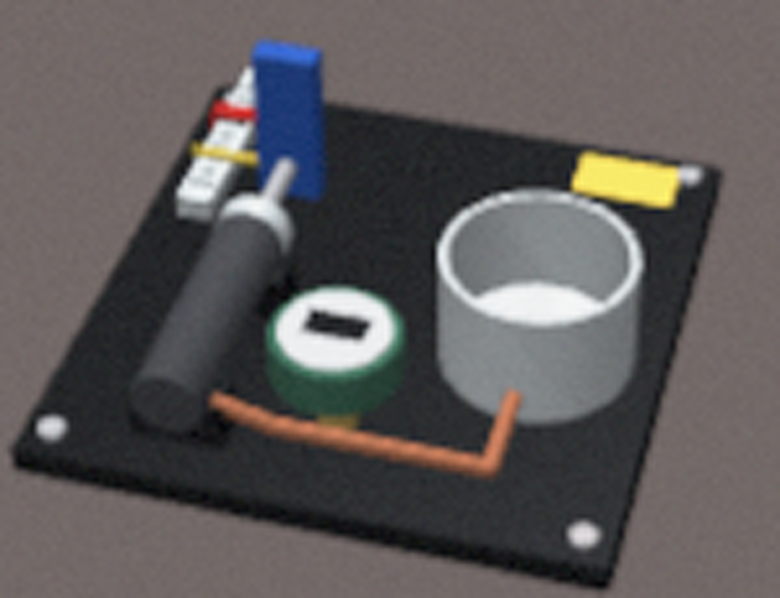

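The stand is yawed by roughly 13°. The crops show the corners, rim, handle and mark clearly, so I'll fit the poses.

```bash
python3 - <<'E'
from h import *
C=[(165,52),(572,148),(475,575),(52,470)]
W=np.array([plane("top",205+(u-1.5)/4,130+(v-1.5)/4,0.015) for u,v in C])[:,:2]
L=np.array([(140,135),(140,-135),(-140,-135),(-140,135)])/1e3
def fit(L,W):
    a=L-L.mean(0);b=W-W.mean(0);th=np.arctan2((a[:,0]*b[:,1]-a[:,1]*b[:,0]).sum(),(a*b).sum())
    R=np.array([[np.cos(th),-np.sin(th)],[np.sin(th),np.cos(th)]]);t=W.mean(0)-R@L.mean(0);return th,R,t,W-(L@R.T+t)
th,R,t,r=fit(L,W);print(np.degrees(th),t,"\n",r)
g=lambda x,y:R@[x,y]+t
print("rim",g(.02,.075),"handle home",g(-.052,-.065))
# Depth-based: rim
D=np.load("pics/top0.npy");P=cloud("top",D);z=P[...,2]
u,v=np.meshgrid(range(560),range(420))
m=(abs(z-.075)<.005)&(np.hypot(P[...,0]-g(.02,.075)[0],P[...,1]-g(.02,.075)[1])<.055)
p=P[m];(cx,cy),rad=cv2.minEnclosingCircle(p[:,:2].astype(np.float32));print("rim depth",cx,cy,rad,m.sum(),p[:,2].mean())
im=cv2.imread("pics/top0.png").astype(int);b,gg,rr=im[...,0],im[...,1],im[...,2]
sub=(u>110)&(u<205)&(v>190)&(v<310)
m=sub&(b>160);mo=sub&(rr-b>60)
mm=(m|mo).astype(np.uint8);print(mm.sum(), "lid px",u[mm>0].mean(),v[mm>0].mean(),"disc",plane("top",u[mm>0].mean(),v[mm>0].mean(),.012))
k=mo&(z>.035);print("knob",k.sum(),P[k].mean(0), plane("top",u[mo].mean(),v[mo].mean(),.03))
m=sub&(z>.008)&(z<.03);(cx,cy),rad=cv2.minEnclosingCircle(P[m][:,:2].astype(np.float32));print("disc depth",cx,cy,rad,P[m].mean(0))
# scene cam lid
s=cv2.imread("pics/scene0.png").astype(int)
m=(s[...,0]>150)&(u>380)&(u<435)&(v>195)&(v<235);m|=(s[...,2]-s[...,0]>60)&(u>380)&(u<435)&(v>195)&(v<235)
print("scene disc",plane("scene",u[m].mean(),v[m].mean(),.012), u[m].min(),u[m].max())
# handle
h=(b-rr>60)&(u>290)&(u<325)&(v>215)&(v<245)
hz=h&(z>.10);print("handle top",hz.sum(),P[hz].mean(0))
r_=(rr-b>80)&(rr-gg>80)&(u>300)&(u<335)&(v>240)&(v<265);print("mark",r_.sum(),plane("top",u[r_].mean(),v[r_].mean(),.033))
mk=plane("top",u[r_].mean(),v[r_].mean(),.033)[:2];print("mark in stand",R.T@(mk-t))
y_=(rr-b>70)&(gg-b>60)&(u>306)&(u<328)&(v>225)&(v<240)
py=plane("top",u[y_].mean(),v[y_].mean(),.042);print("pointer",y_.sum(),py,R.T@(py[:2]-t))
print("handle in stand",R.T@(P[hz].mean(0)[:2]-t))
E
```

```text
-12.658970293501138 [0.5806619  0.01238069] 
 [[-0.00189881 -0.00120268]
 [-0.00181188  0.00267964]
 [ 0.00191141  0.00073469]
 [ 0.00179927 -0.00221165]]
rim [0.6166118  0.08117462] handle home [ 0.51568134 -0.0396436 ]
rim depth 0.6174665093421936 0.08215350657701492 0.0455133281648159 199 0.07453386696967475
1169 lid px 157.05047048759624 251.59709153122327 disc [0.46181636 0.32230504 0.012     ]
knob 60 [0.46182161 0.32101382 0.04226813] [0.46266913 0.32350103 0.03      ]
disc depth 0.4772436320781708 0.30986449122428894 0.13133148849010468 [0.4629349  0.3210388  0.01232385]
scene disc [0.46223176 0.3238426  0.012     ] 391 427
handle top 84 [ 0.5156754  -0.03892006  0.10944934]
mark 38 [ 0.46212093 -0.07159558  0.033     ]
mark in stand [-0.09725624 -0.10791292]
pointer 26 [ 0.50969713 -0.06583465  0.042     ] [-0.05209903 -0.09186582]
handle in stand [-0.05216435 -0.06429535]
```

Position estimates agree: lid (0.462, 0.322), rim (0.617, 0.082), handle top (0.516, -0.039), mark about 45 mm out. The jaw direction already suits both grasps.

```bash
python3 -m pendant '[[[0,-0.5,0],0,1],[[0,-1,0],0,1],[[0,-1,0],0,1],[[0,-1,0],0,1],[[0.5,-1,0],0,1],[[0.8,-1,0],0,1],[[0.9,-1,0],0,1],[[1,-0.3,0],0,1],[[1,0,0],0,1],[[1,0,0],0,1],[[1,0,0],0,1],[[1,0,0],0,1]]' 40; python3 -m pendant '[[[1,0,-0.5],0,1],[[1,0,-0.5],0,1],[[0.8,0,-0.5],0.3,1],[[0.3,0,-0.5],0.44,1],[[0,0,-0.5],0,1],[[0,0,0],0,1],[[0,0,0],0,1]]'
```

```text
time_s: 1.1
position: [0.3724, 0.3232, 0.2311]
tool_rot: [[0.959, -0.001, 0.282], [-0.282, -0.0, 0.959], [-0.0, -1.0, -0.0]]
ft_force: [-0.1, 1.4, -0.2]
grip_width: 0.085
time_s: 1.68
position: [0.4637, 0.3235, 0.1558]
tool_rot: [[0.976, -0.002, 0.22], [-0.22, -0.001, 0.976], [-0.002, -1.0, -0.001]]
ft_force: [0.1, -0.3, 0.4]
grip_width: 0.0854
```

```bash
cat >> h.py <<'E'
def wplane(u,v,z,s):
    m=env.camera_model("wrist");K=m["camera_matrix"];T=m["tool_from_camera"]
    a=np.array([(u-K[0,2]),(v-K[1,2])]);r=np.hypot(*a);t=r/K[0,0];d=np.array([*(a/max(r,1e-9)*np.sin(t)),np.cos(t)])
    R=s["tool_rot"];c=s["position"]+R@T[:3,3];d=R@(T[:3,:3]@d);return c+d*(z-c[2])/d[2]
E
python3 - <<'E'
from h import *
s=env.observe();p,d=env.get_image("wrist");cv2.imwrite("pics/w1.png",p[:,:,::-1]);print(env.camera_model("wrist"))
im=p.astype(int);m=((im[...,0]-im[...,2]>90)&(im[...,1]<170)).astype(np.uint8)
n,l,st,c=cv2.connectedComponentsWithStats(m)
for i in range(1,n):
    if st[i,4]>30:print(st[i],c[i],wplane(*c[i],.035,s))
print(s["position"])
E
```

```text
{'camera_matrix': array([[325.1922621 ,   0.        , 288.17682014],
       [  0.        , 325.1922621 , 206.86254637],
       [  0.        ,   0.        ,   1.        ]]), 'tool_from_camera': array([[ 7.72911967e-04,  9.47939939e-01,  3.18448229e-01,
        -8.25242127e-02],
       [-2.28030326e-04, -3.18448149e-01,  9.47940254e-01,
        -1.43386640e-01],
       [ 9.99999675e-01, -8.05290219e-04, -2.99733315e-05,
         7.98907835e-04],
       [ 0.00000000e+00,  0.00000000e+00,  0.00000000e+00,
         1.00000000e+00]])}
[274 182  25  32 633] [285.84676145 198.26066351] [0.46172858 0.3226164  0.035     ]
[473 236  87  79 519] [518.09441233 277.73025048] [0.61301446 0.56406105 0.035     ]
[323 325  24  15 150] [332.94666667 330.57333333] [0.61333124 0.33848838 0.035     ]
[328 337  17  15 127] [335.26771654 342.8503937 ] [0.63177252 0.33831742 0.035     ]
[524 342  36  31  56] [542.21428571 357.08928571] [0.79430296 0.65131473 0.035     ]
[  0 383  10  18  96] [  3.72916667 392.82291667] [ 0.73569169 -0.34033037  0.035     ]
[420 389  43  31 100] [438.68 405.21] [0.81226075 0.46837358 0.035     ]
[0.46365722 0.32354102 0.15584179]
```

View pics/w1.png

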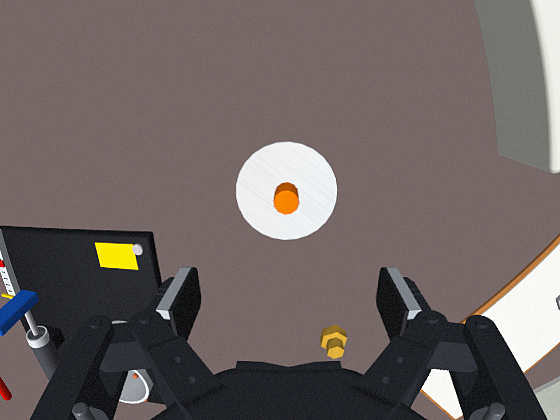

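The knob top is at about (286,203). The correction is only -1.7 mm in x and -1 mm in y. I'll descend to TCP z ≈ 0.017.

```bash
python3 -m pendant '[[[-0.06,-0.03,-0.7],0,1],[[0,0,-0.9],0,1],[[0,0,-0.9],0,1],[[0,0,-0.9],0,1],[[0,0,-0.7],0,1],[[0,0,-0.4],0,1],[[0,0,-0.1],0,1],[[0,0,0],0,1],[[0,0,0],0,1]]'; python3 -m pendant '[[[0,0,0],0,0],[[0,0,0],0,0],[[0,0,0],0,0],[[0,0,0],0,0],[[0,0,0],0,0],[[0,0,0],0,0],[[0,0,0],0,0],[[0,0,0],0,0],[[0,0,0],0,0],[[0,0,0],0,0]]' 40
```

```text
time_s: 2.48
position: [0.4628, 0.3232, 0.0198]
tool_rot: [[0.976, 0.002, 0.219], [-0.219, 0.001, 0.976], [0.002, -1.0, 0.001]]
ft_force: [1.2, 0.0, 0.2]
grip_width: 0.0853
time_s: 3.32
position: [0.4623, 0.3228, 0.0187]
tool_rot: [[0.976, 0.0, 0.219], [-0.219, 0.0, 0.976], [0.0, -1.0, 0.0]]
ft_force: [-1.2, -0.7, 5.7]
grip_width: 0.0205
```

```bash
python3 -m pendant '[[[0,0,0.2],0,0],[[0,0,0.4],0,0],[[0,0,0.7],0,0],[[0,0,0.8],0,0],[[0,0,0.8],0,0],[[0,0,0.6],0,0],[[0,0,0.2],0,0],[[0,0,0],0,0],[[0,0,0],0,0],[[0,0,0],0,0]]'; python3 - <<'E'
from h import *
s=env.observe();p,d=env.get_image("wrist");cv2.imwrite("pics/w2.png",p[:,:,::-1]);print(s["position"],s["ft_force"],s["wrist_torque"])
p,d=env.get_image("scene");cv2.imwrite("pics/s2.png",cv2.resize(p[100:280,300:520,::-1],None,fx=3,fy=3,interpolation=cv2.INTER_CUBIC))
E
```

```text
time_s: 4.15
position: [0.4616, 0.3225, 0.1278]
tool_rot: [[0.976, -0.003, 0.219], [-0.22, -0.001, 0.976], [-0.002, -1.0, -0.002]]
ft_force: [0.9, 0.4, -2.2]
grip_width: 0.0207
[0.46162381 0.32248127 0.12783875] [ 0.9223075   0.42347958 -2.19724678] [ 0.05228267  0.0272852  -0.03419471]
```

View pics/w2.png

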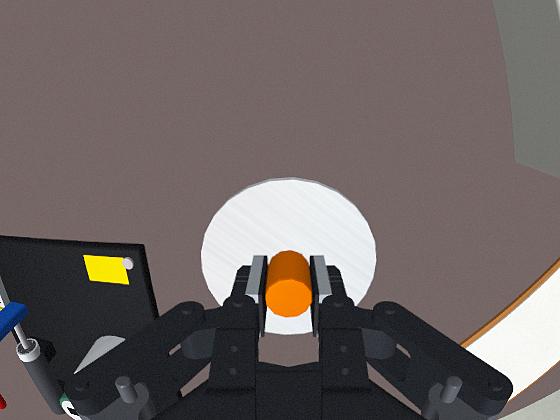

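View pics/s2.png

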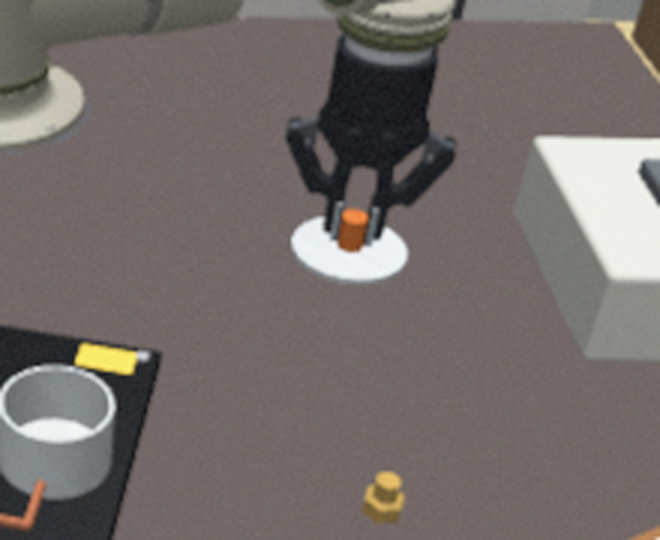

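The lid is held level. Next I'll carry it over the chamber.

```bash
python3 -m pendant '[[[0.1,-0.16,0.1],0,0],[[0.3,-0.46,0],0,0],[[0.52,-0.8,0],0,0],[[0.52,-0.8,0],0,0],[[0.52,-0.8,0],0,0],[[0.52,-0.8,0],0,0],[[0.52,-0.8,0],0,0],[[0.52,-0.8,0],0,0],[[0.52,-0.8,0],0,0],[[0.52,-0.8,0],0,0],[[0.4,-0.65,0],0,0],[[0.2,-0.3,0],0,0]]'; python3 -m pendant '[[[0.05,-0.05,0],0,0],[[0,0,0],0,0],[[0,0,0],0,0],[[0,0,0],0,0]]';python3 - <<'E'
from h import *
s=env.observe();p,d=env.get_image("wrist");cv2.imwrite("pics/w3.png",p[:,:,::-1]);print(s["position"],s["ft_force"],s["wrist_torque"])
p,d=env.get_image("scene");cv2.imwrite("pics/s3.png",cv2.resize(p[130:290,220:400,::-1],None,fx=3.5,fy=3.5,interpolation=cv2.INTER_CUBIC));cv2.imwrite("pics/s3r.png",p[:,:,::-1])
p,d=env.get_image("top");cv2.imwrite("pics/t3.png",p[:,:,::-1]);np.save("pics/t3.npy",d)
E
```

```text
time_s: 5.25
position: [0.6183, 0.0806, 0.1318]
tool_rot: [[0.975, -0.0, 0.222], [-0.222, -0.001, 0.975], [0.0, -1.0, -0.001]]
ft_force: [-0.6, -0.2, -2.1]
grip_width: 0.0205
time_s: 5.58
position: [0.6179, 0.0834, 0.1324]
tool_rot: [[0.976, -0.0, 0.218], [-0.218, 0.0, 0.976], [-0.001, -1.0, 0.0]]
ft_force: [0.1, -0.4, -1.5]
grip_width: 0.0211
[0.61789068 0.08340412 0.13235574] [ 0.13703639 -0.36693084 -1.48832684] [-0.01159313 -0.01389588 -0.01044356]
```

View pics/w3.png

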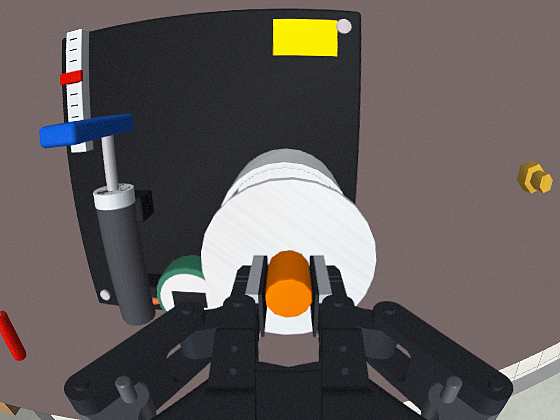

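View pics/s3.png

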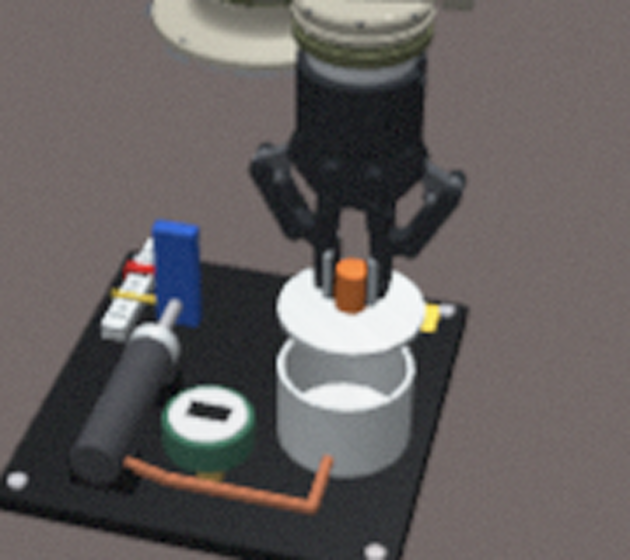

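View pics/t3.png

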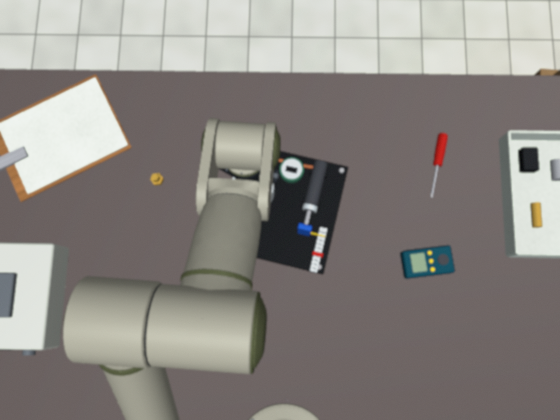

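The lid is above the chamber in all the views. I'll compare the disc centre with the rim centre, both measured with the scene camera.

```bash
python3 - <<'E'
from h import *
from scipy.optimize import least_squares
# predicted projections overlay & disc blob
im=cv2.imread("pics/s3r.png").astype(int);u,v=np.meshgrid(range(560),range(420))
m=(im.min(-1)>195)&(u>290)&(u<350)&(v>200)&(v<235)
print(m.sum(),u[m].min(),u[m].max(),v[m].min(),v[m].max())
def circ(n,c,z,r,k=72):
    a=np.linspace(0,2*np.pi,k,endpoint=False);return np.array([proj(n,[c[0]+r*np.cos(t),c[1]+r*np.sin(t),z]) for t in a])
def draw(f,n,cs,box,out,sc):
    I=cv2.imread(f);x0,y0,x1,y1=box;I=cv2.resize(I[y0:y1,x0:x1],None,fx=sc,fy=sc,interpolation=cv2.INTER_CUBIC)
    for c,z,r,col in cs:
        q=(circ(n,c,z,r)-[x0,y0]+.5)*sc
        cv2.polylines(I,[q.round().astype(np.int32)],True,col,1)
    cv2.imwrite(out,I)
lz=.1324-.0187
draw("pics/s3r.png","scene",[((.6179,.0834),lz+.012,.047,(0,0,255)),((.6170,.0817),.075,.045,(0,200,0))],(280,190,370,275),"pics/o3.png",7)
draw("pics/scene0.png","scene",[((.6170,.0817),.075,.045,(0,200,0)),((.6170,.0817),.075,.041,(0,200,0))],(280,190,370,275),"pics/o0.png",7)
draw("pics/top0.png","top",[((.6170,.0817),.075,.045,(0,0,255)),((.6170,.0817),.075,.041,(0,0,255))],(225,160,285,220),"pics/ot.png",9)
E
```

```text
609 299 348 207 234
```

View pics/o3.png

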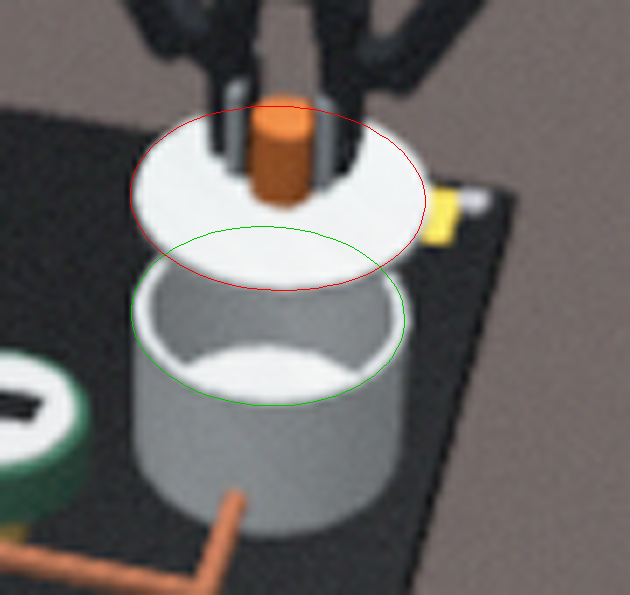

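View pics/o0.png

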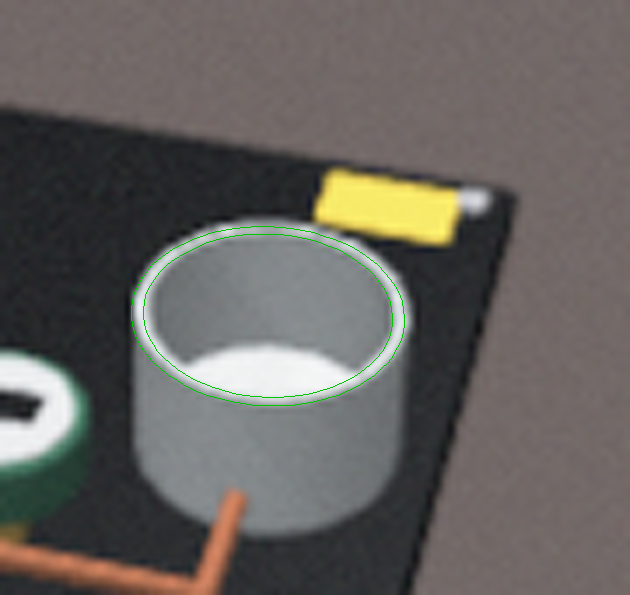

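View pics/ot.png

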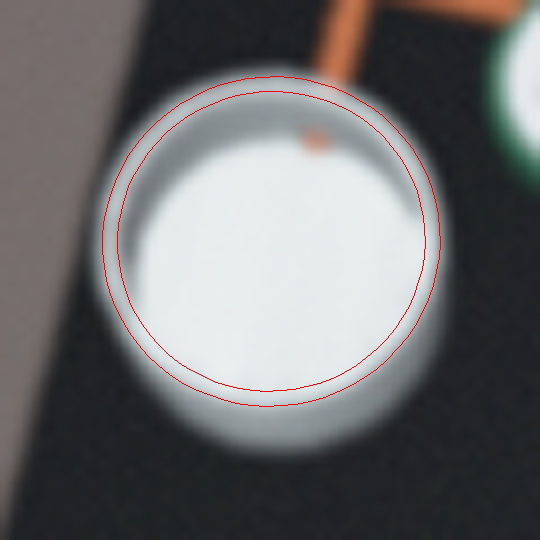

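The disc and rim centres agree to about 1 mm. Lowering gently.

```bash
python3 -m pendant '[[[-0.02,-0.03,-0.3],0,0],[[0,0,-0.4],0,0],[[0,0,-0.3],0,0],[[0,0,-0.15],0,0],[[0,0,0],0,0],[[0,0,0],0,0],[[0,0,0],0,0]]'; python3 -m pendant '[[[0,0,-0.1],0,0],[[0,0,-0.1],0,0],[[0,0,-0.05],0,0],[[0,0,0],0,0],[[0,0,0],0,0],[[0,0,0],0,0]]'
```

```text
time_s: 6.32
position: [0.6182, 0.0813, 0.0983]
tool_rot: [[0.976, 0.001, 0.219], [-0.219, -0.0, 0.976], [0.001, -1.0, 0.0]]
ft_force: [-0.4, -0.4, -0.9]
grip_width: 0.0206
time_s: 6.82
position: [0.618, 0.0813, 0.0904]
tool_rot: [[0.976, 0.0, 0.219], [-0.219, -0.0, 0.976], [0.0, -1.0, 0.0]]
ft_force: [-0.4, 0.3, -1.9]
grip_width: 0.0206
```

The plug is below the rim with no contact, so I'll keep lowering.

```bash
python3 -m pendant '[[[0,0,-0.05],0,0],[[0,0,0],0,0],[[0,0,-0.04],0,0],[[0,0,0],0,0],[[0,0,0],0,0],[[0,0,0],0,0]]'; python3 - <<'E'
from h import *
p,d=env.get_image("scene");cv2.imwrite("pics/s4.png",cv2.resize(p[170:290,270:390,::-1],None,fx=5,fy=5,interpolation=cv2.INTER_CUBIC))
E
```

```text
time_s: 7.32
position: [0.618, 0.0813, 0.0877]
tool_rot: [[0.976, 0.0, 0.219], [-0.219, -0.0, 0.976], [0.0, -1.0, 0.0]]
ft_force: [-0.1, 0.2, -0.8]
grip_width: 0.0208
```

View pics/s4.png

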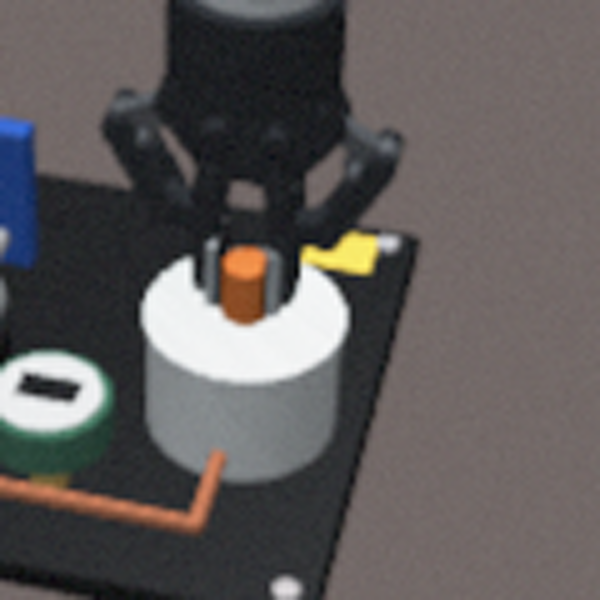

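```bash
python3 -m pendant '[[[0,0,-0.03],0,0],[[0,0,-0.03],0,0],[[0,0,0],0,0],[[0,0,0],0,0],[[0,0,0],0,0]]'
```

```text
time_s: 7.78
position: [0.6181, 0.0813, 0.0877]
tool_rot: [[0.976, 0.002, 0.219], [-0.219, -0.0, 0.976], [0.002, -1.0, 0.0]]
ft_force: [-5.3, 0.2, 12.0]
grip_width: 0.0206
```

It is seated: the descent stopped at z 0.0877 with 12 N of contact. I'll relieve the push, release and rise.

```bash
python3 -m pendant '[[[0,0,0.04],0,0],[[0,0,0],0,0],[[0,0,0],0.0,0.4],[[0,0,0],0,0.6],[[0,0,0],0,0.8],[[0,0,0],0,0.8],[[0,0,0],0,0.8],[[0,0,0],0,0.8],[[0,0,0],0,0.8],[[0,0,0],0,0.8]]'; python3 -m pendant '[[[0,0,0.3],0,0.8],[[0,0,0.6],0,0.8],[[0,0,0.8],0,0.8],[[0,0,0.8],0,0.8],[[0,0,0.6],0,0.8],[[0,0,0.2],0,0.8],[[0,0,0],0,0.8],[[0,0,0],0,0.8]]';python3 - <<'E'
from h import *
s=env.observe();p,d=env.get_image("wrist");cv2.imwrite("pics/w5.png",p[:,:,::-1])
p,d=env.get_image("scene");cv2.imwrite("pics/s5.png",cv2.resize(p[170:290,270:390,::-1],None,fx=5,fy=5,interpolation=cv2.INTER_CUBIC))
P=cloud("scene",d);m=(np.hypot(P[...,0]-.617,P[...,1]-.083)<.044)&(abs(P[...,2]-.085)<.02)&(np.hypot(P[...,0]-.617,P[...,1]-.083)>.025)
A=P[m];print(m.sum(),np.linalg.lstsq(np.c_[A[:,:2]-[.617,.083],np.ones(len(A))],A[:,2],rcond=None)[0])
E
```

```text
time_s: 8.62
position: [0.6179, 0.0813, 0.087]
tool_rot: [[0.976, -0.0, 0.219], [-0.219, -0.0, 0.976], [-0.0, -1.0, -0.0]]
ft_force: [0.8, 0.6, 0.5]
grip_width: 0.0681
time_s: 9.28
position: [0.6177, 0.0812, 0.1854]
tool_rot: [[0.976, -0.001, 0.219], [-0.219, 0.0, 0.976], [-0.001, -1.0, -0.0]]
ft_force: [-0.3, -0.1, -0.6]
grip_width: 0.0683
514 [-0.06984775 -0.00953536  0.08222388]
```

View pics/w5.png

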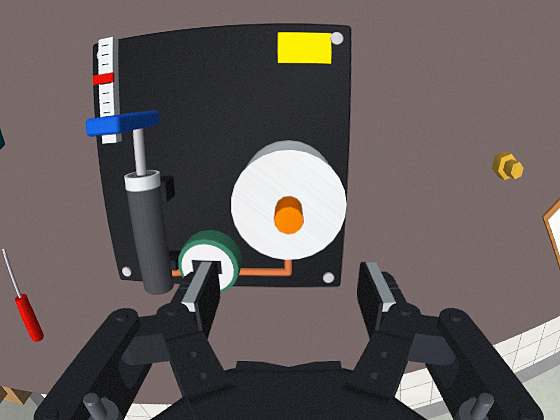

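View pics/s5.png

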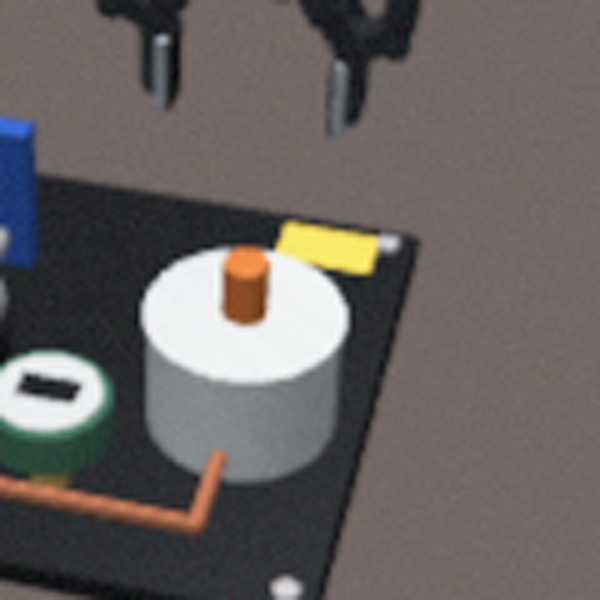

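The lid looks seated. The plane fit was contaminated by the cup wall and the knob, so I'll redo it on disc pixels only. I'll also measure the handle with the wrist camera.

```bash
python3 - <<'E'
from h import *
s=env.observe()
p,d=env.get_image("scene");P=cloud("scene",d);im=p.astype(int);u,v=np.meshgrid(range(560),range(420))
m=((im.min(-1)>205)&(u>290)&(u<345)&(v>215)&(v<250)).astype(np.uint8);m=cv2.erode(m,np.ones((3,3)))>0
A=P[m];c=A.mean(0);f=np.linalg.lstsq(np.c_[A[:,:2]-c[:2],np.ones(len(A))],A[:,2],rcond=None)[0];print(m.sum(),c,f)
B=cloud("scene",np.load("pics/scene0.npy"))
s0=cv2.imread("pics/scene0.png").astype(int);k=cv2.erode(((s0.min(-1)>205)&(u>380)&(u<435)&(v>200)&(v<235)).astype(np.uint8),np.ones((3,3)))>0
A=B[k];c=A.mean(0);print("bench lid ref",np.linalg.lstsq(np.c_[A[:,:2]-c[:2],np.ones(len(A))],A[:,2],rcond=None)[0])
for n,q in (("knob top",[(289,217)]),("handle corners",[(88,123),(158,112),(159,122),(88,134)]),("mark",[(103,79)])):
    for a in q:print(n,a,wplane(*a,{"k":.111,"h":.110,"m":.033}[n[0]],s).round(4))
im=cv2.imread("pics/w5.png");cv2.imwrite("pics/w5c.png",cv2.resize(im[20:200,70:250],None,fx=3.3,fy=3.3,interpolation=cv2.INTER_CUBIC))
E
```

```text
526 [0.62756353 0.083323   0.08431172] [ 0.6442934  -0.00254598  0.08431172]
bench lid ref [ 0.6438792  -0.17673094  0.01646617]
knob top (289, 217) [0.6155 0.0831 0.111 ]
handle corners (88, 123) [ 0.5095 -0.0492  0.11  ]
handle corners (158, 112) [0.5203 0.0109 0.11  ]
handle corners (159, 122) [0.5273 0.0097 0.11  ]
handle corners (88, 134) [ 0.5176 -0.0519  0.11  ]
mark (103, 79) [ 0.4627 -0.0711  0.033 ]
```

View pics/w5c.png

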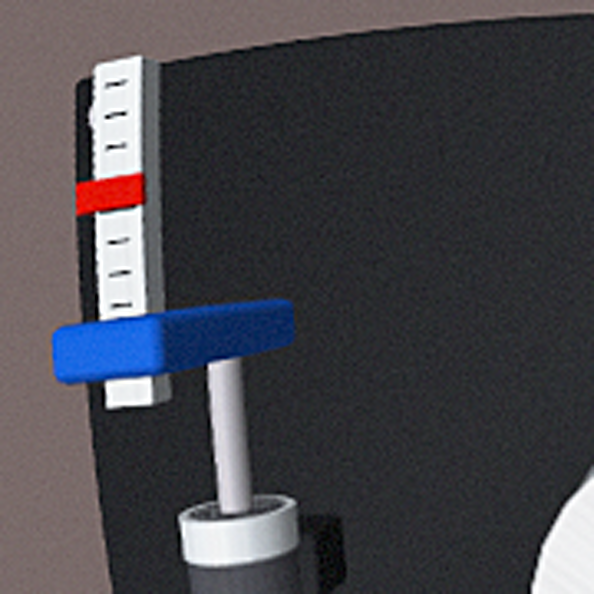

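```bash
python3 - <<'E'
from h import *
s=env.observe();print(s["position"])
print(wplane(70+108/3.3,20+350/3.3,.110,s),wplane(70+110/3.3,20+195/3.3,.033,s))
E
```

```text
[0.6174528  0.08129917 0.18458965]
[ 0.51615527 -0.03655453  0.11      ] [ 0.46301977 -0.07070754  0.033     ]
```

```bash
python3 -m pendant '[[[-0.3,-0.35,0],0,0.8],[[-0.6,-0.7,0],0,0.8],[[-0.65,-0.8,0],0,0.8],[[-0.65,-0.8,0],0,0.8],[[-0.6,-0.7,0],0,0.8],[[-0.4,-0.45,0],0,0.8],[[-0.15,-0.2,0],0,0.8],[[0,0,0],0,0.8],[[0,0,0],0,0.8]]';python3 - <<'E'
from h import *
s=env.observe();p,d=env.get_image("wrist");cv2.imwrite("pics/w6.png",p[:,:,::-1]);print(s["position"])
E
```

```text
time_s: 10.18
position: [0.5178, -0.0385, 0.1858]
tool_rot: [[0.976, -0.0, 0.22], [-0.22, 0.0, 0.976], [-0.0, -1.0, 0.0]]
ft_force: [-1.1, 0.9, -0.0]
grip_width: 0.0683
[ 0.5178318  -0.03847375  0.18578804]
```

View pics/w6.png

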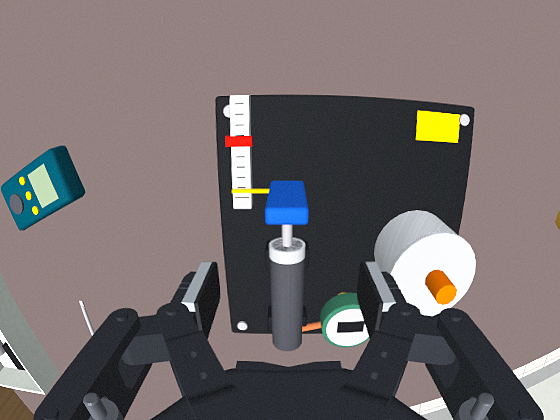

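The handle top face is centred at about (287,215). The pointer is at y 191, from x 233 to 268, and the mark is centred at (239,142).

```bash
python3 - <<'E'
from h import *
s=env.observe();th=np.radians(-12.66);R=np.array([[np.cos(th),-np.sin(th)],[np.sin(th),np.cos(th)]])
h=wplane(287,215,.11,s);p=wplane(236,191,.042,s);m=wplane(239,142,.033,s)
print(s["position"],h,p,m,R.T@(m-p)[:2], R.T@(m-h)[:2])
im=cv2.imread("pics/w6.png");cv2.imwrite("pics/w6c.png",cv2.resize(im[100:240,210:330],None,fx=4.2,fy=4.2,interpolation=cv2.INTER_CUBIC))
E
```

```text
[ 0.5180398  -0.03816673  0.18575985] [ 0.51533792 -0.0375933   0.11      ] [ 0.50608473 -0.08407606  0.042     ] [ 0.46351513 -0.07130313  0.033     ] [-0.04433401  0.00313262] [-0.04317484 -0.04424802]
```

View pics/w6c.png

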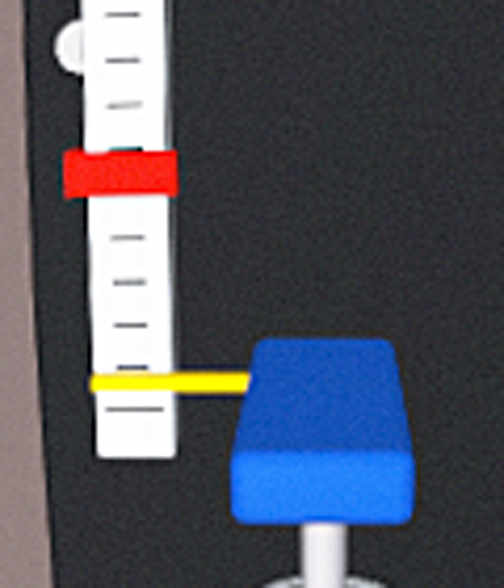

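```bash
python3 -m pendant '[[[-0.08,0,-0.4],0,0.8],[[0,0,-0.8],0,0.8],[[0,0,-0.8],0,0.8],[[0,0,-0.8],0,0.8],[[0,0,-0.5],0,0.8],[[0,0,-0.3],0,0.8],[[0,0,-0.06],0,0.8],[[0,0,0],0,0.8],[[0,0,0],0,0.8]]'; python3 -m pendant '[[[0,0,0],0,0],[[0,0,0],0,0],[[0,0,0],0,0],[[0,0,0],0,0],[[0,0,0],0,0],[[0,0,0],0,0],[[0,0,0],0,0],[[0,0,0],0,0],[[0,0,0],0,0],[[0,0,0],0,0]]' 70
```

```text
time_s: 10.98
position: [0.5158, -0.0386, 0.077]
tool_rot: [[0.976, 0.001, 0.219], [-0.219, -0.0, 0.976], [0.002, -1.0, -0.0]]
ft_force: [-0.3, 0.1, -0.3]
grip_width: 0.0686
time_s: 11.82
position: [0.5153, -0.0393, 0.0772]
tool_rot: [[0.976, 0.001, 0.22], [-0.22, -0.001, 0.976], [0.001, -1.0, -0.001]]
ft_force: [-2.2, -1.6, 5.5]
grip_width: 0.0311
```

Gripped (31 mm). Drawing the rod along the stand's -x direction (-0.976, +0.219).

```bash
python3 -m pendant '[[[-0.1,0.02,0],0,0],[[-0.2,0.045,0],0,0],[[-0.25,0.056,0],0,0],[[-0.25,0.056,0],0,0],[[-0.25,0.056,0],0,0],[[-0.2,0.045,0],0,0],[[-0.1,0.024,0],0,0],[[0,0,0],0,0],[[0,0,0],0,0],[[0,0,0],0,0]]';python3 - <<'E'
from h import *
s=env.observe();print(s["position"],s["ft_force"])
for n in("wrist","scene","top"):
    p,d=env.get_image(n);cv2.imwrite(f"pics/{n}7.png",p[:,:,::-1])
c=cv2.imread("pics/top7.png")[205:285,270:350];cv2.imwrite("pics/t7c.png",cv2.resize(c,None,fx=7,fy=7,interpolation=cv2.INTER_CUBIC))
c=cv2.imread("pics/scene7.png")[170:290,215:365];cv2.imwrite("pics/s7c.png",cv2.resize(c,None,fx=5,fy=5,interpolation=cv2.INTER_CUBIC))
E
```

```text
time_s: 12.65
position: [0.4768, -0.0306, 0.0772]
tool_rot: [[0.976, 0.006, 0.22], [-0.22, -0.002, 0.976], [0.006, -1.0, -0.0]]
ft_force: [8.5, -3.2, 0.2]
grip_width: 0.0312
[ 0.47682206 -0.03057004  0.07717136] [ 8.4841386  -3.21621271  0.24905572]
```

View pics/wrist7.png

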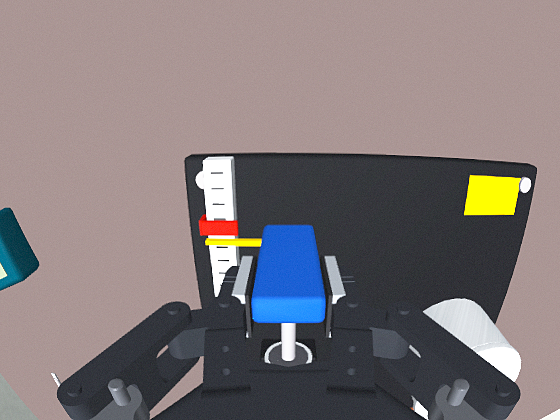

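View pics/t7c.png

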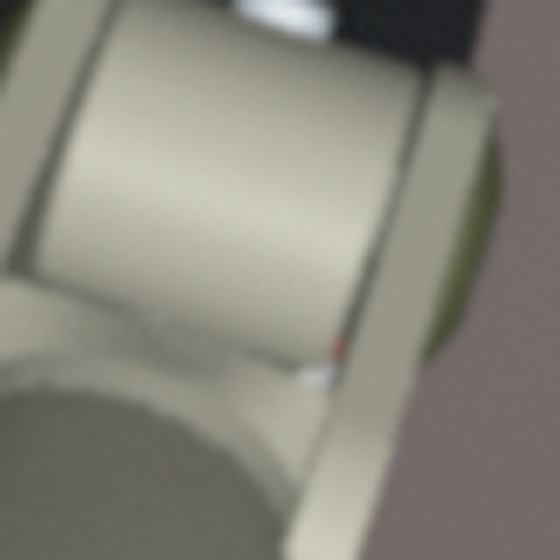

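View pics/s7c.png

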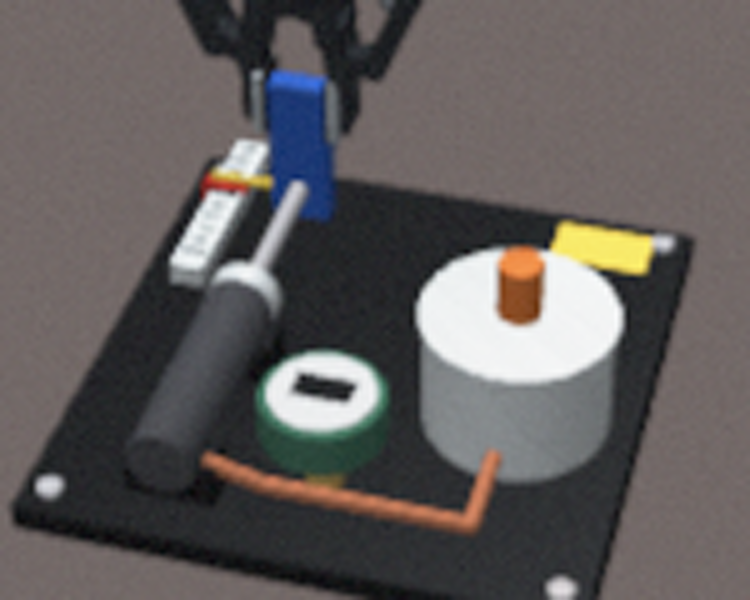

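```bash
python3 - <<'E'
from h import *
im=cv2.imread("pics/wrist7.png")
cv2.imwrite("pics/w7c.png",cv2.resize(im[200:260,185:285],None,fx=8,fy=8,interpolation=cv2.INTER_CUBIC))
E
```

```text
(no output)
```

View pics/w7c.png

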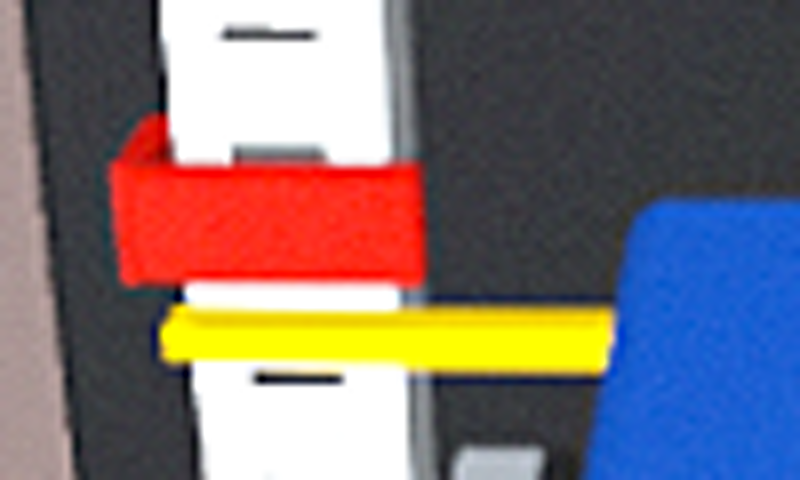

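```bash
python3 - <<'E'
from h import *
s=env.observe();th=np.radians(-12.66);R=np.array([[np.cos(th),-np.sin(th)],[np.sin(th),np.cos(th)]])
m=wplane(185+270/8,200+225/8,.033,s)
m1=wplane(185+270/8,200+165/8,.033,s);m2=wplane(185+270/8,200+285/8,.033,s)
p=wplane(185+270/8,200+343/8,.043,s)
print(R.T@(p-m)[:2],R.T@(m2-m1)[:2],m,p)
p=wplane(185+270/8,200+317/8,.041,s);print(R.T@(p-m)[:2])
E
```

```text
[0.00559283 0.00153938] [ 0.01030255 -0.00083126] [ 0.4624397  -0.07159605  0.033     ] [ 0.46823393 -0.07131985  0.043     ]
[0.00432604 0.00124905]
```

About 5 mm remains; the wrist view and the scale estimate agree.

```bash
python3 -m pendant '[[[-0.08,0.018,0],0,0],[[-0.08,0.018,0],0,0],[[0,0,0],0,0],[[0,0,0],0,0],[[0,0,0],0,0],[[0,0,0],0,0],[[0,0,0],0,0]]';python3 - <<'E'
from h import *
s=env.observe();print(s["position"],s["ft_force"])
for n in("wrist","scene"):
    p,d=env.get_image(n);cv2.imwrite(f"pics/{n}8.png",p[:,:,::-1])
c=cv2.imread("pics/scene8.png")[170:290,215:365];cv2.imwrite("pics/s8c.png",cv2.resize(c,None,fx=5,fy=5,interpolation=cv2.INTER_CUBIC))
c=cv2.imread("pics/wrist8.png")[200:260,185:285];cv2.imwrite("pics/w8c.png",cv2.resize(c,None,fx=8,fy=8,interpolation=cv2.INTER_CUBIC))
E
```

```text
time_s: 13.38
position: [0.4722, -0.0295, 0.0772]
tool_rot: [[0.976, 0.006, 0.22], [-0.22, -0.002, 0.976], [0.007, -1.0, -0.001]]
ft_force: [8.7, -2.1, -0.5]
grip_width: 0.031
[ 0.47218911 -0.02950632  0.07716444] [ 8.73315522 -2.08854155 -0.45565282]
```

View pics/w8c.png

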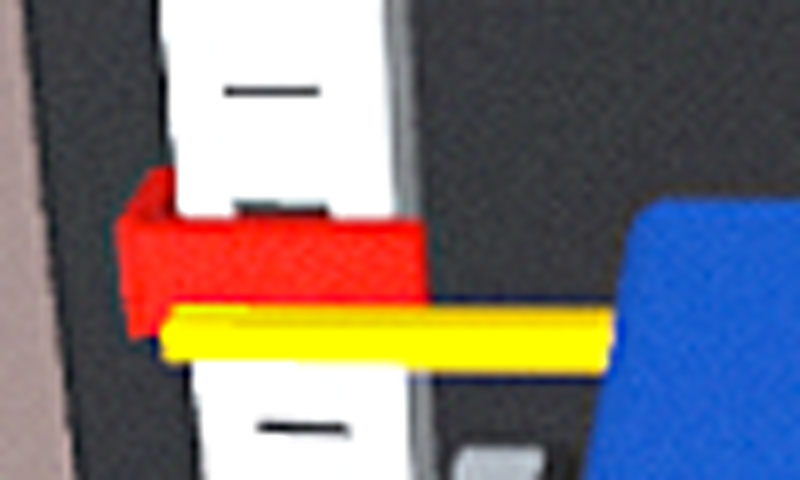

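View pics/s8c.png

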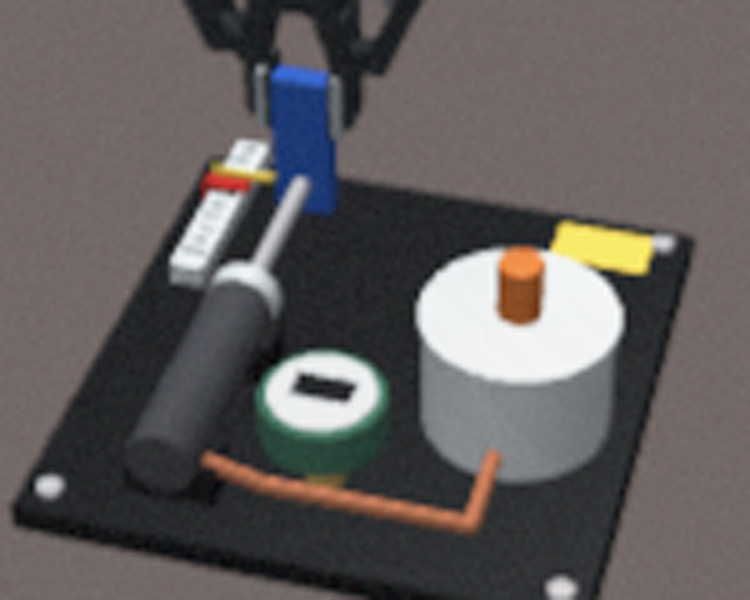

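```bash
python3 - <<'E'
from h import *
s=env.observe();th=np.radians(-12.66);R=np.array([[np.cos(th),-np.sin(th)],[np.sin(th),np.cos(th)]])
m=wplane(185+270/8,200+278/8,.033,s)
for y,z in((343,.043),(317,.041)):
    p=wplane(185+270/8,200+y/8,z,s);print(R.T@(p-m)[:2],m)
# scene: mark and pointer centroids at fixed columns
im=cv2.imread("pics/scene8.png").astype(int);b,g,r=im[...,0],im[...,1],im[...,2];v,u=np.mgrid[:420,:560]
w=(u>250)&(u<272)&(v>195)&(v<215)
red=w&(r-g>70)&(r-b>70);yl=w&(r-b>60)&(g-b>50)
print(u[red].mean(),v[red].mean(),u[yl].mean(),v[yl].mean())
M=plane("scene",u[red].mean(),v[red].mean(),.031);Y=plane("scene",u[yl].mean(),v[yl].mean(),.042)
print(R.T@(Y-M)[:2],M,Y)
t=np.array([.5807,.0124]);print("rod from TCP shift",R.T@(s["position"][:2]-[.5153,-.0393]))
E
```

```text
[0.0010005  0.00191535] [ 0.46217612 -0.07189538  0.033     ]
[-0.00026575  0.00162525] [ 0.46217612 -0.07189538  0.033     ]
259.53846153846155 206.1153846153846 263.3636363636364 204.3181818181818
[0.00353353 0.01238915] [ 0.45900688 -0.07210094  0.031     ] [ 0.46516977 -0.06078743  0.042     ]
rod from TCP shift [-0.04418757  0.00010395]
```

```bash
python3 -m pendant '[[[-0.02,0.004,0],0,0],[[0,0,0],0,0],[[0,0,0],0,0],[[0,0,0],0,0],[[0,0,0],0,0],[[0,0,0],0,0],[[0,0,0],0,0],[[0,0,0],0,0]]';python3 - <<'E'
from h import *
s=env.observe();print(s["position"],s["ft_force"],s["qvel"].round(2),s["grip_width"],s["time_s"])
p,d=env.get_image("wrist");cv2.imwrite("pics/w9.png",p[:,:,::-1]);cv2.imwrite("pics/w9c.png",cv2.resize(p[200:260,185:285,::-1],None,fx=8,fy=8,interpolation=cv2.INTER_CUBIC))
E
```

```text
time_s: 14.15
position: [0.4717, -0.0294, 0.0772]
tool_rot: [[0.976, 0.007, 0.22], [-0.22, -0.002, 0.976], [0.007, -1.0, -0.0]]
ft_force: [9.2, -2.4, -1.7]
grip_width: 0.0312
[ 0.47172492 -0.0294232   0.07715699] [ 9.15585476 -2.43356276 -1.70612391] [ 0.03 -0.16  0.03  0.02 -0.04 -0.13] 0.031196072471754707 14.15
```

View pics/w9c.png

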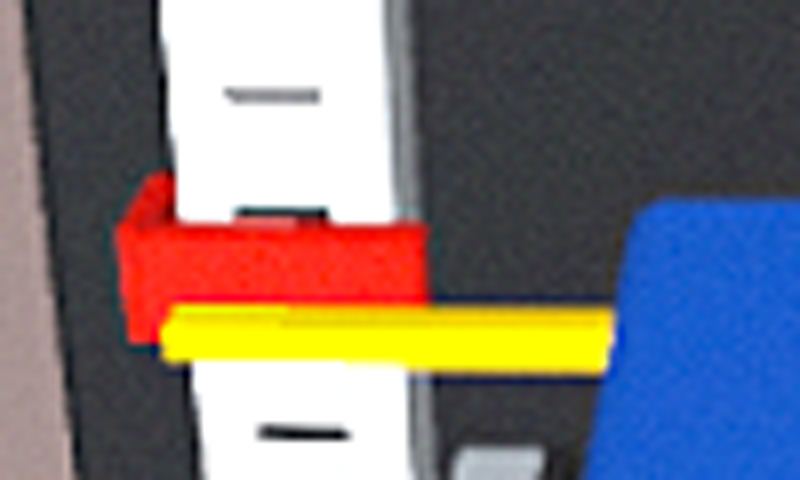

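The last crop shows the pointer over the mark once parallax is allowed for (mark from y ≈ 225 to 342, pointer at ≈ 343). The grip is steady and the lid is seated, so I'll hand in.

```bash
python3 -c "
from rig import env
env.close_job();s=env.observe();print(s['position'],s['ft_force'],s['grip_width'])"
```

```text
the job is handed in; nothing more can be done
the job is handed in; nothing more can be done
```

I seated the lid on the chamber and released it, then drew the rod out by about 44.7 mm. I handed the job in at about 14 s, with the gripper still holding the blue handle. No verdict was reported.

**Lid:**
- Lowering stopped at the expected seat height with about 12 N of contact. I eased the push off before opening the fingers.
- The scene picture shows the disc flush on the rim. The wrist camera puts the knob within about 2 mm of the chamber axis.
- I judged the lid level by eye only. The depth-based tilt fit was unusable: it gave the same false slope for the lid lying flat on the bench.

**Pointer:**
- After parallax correction, the wrist camera put the pointer between 0 and +1 mm from the middle of the mark. I then drew the rod about 0.5 mm farther.
- The scene camera disagreed, giving about +3.5 mm. I trusted it less, because its red patch also takes in the side of the block.
- The pull at the wrist was about 9 N, and the arm was at rest with the grip steady at 31 mm.

**Mark and bystanders:** the mark's position stayed the same in the wrist views to within about 1 mm. The arm never went near the detector, adapter or screwdriver.

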